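Lock the shelf bracket into the slotted upright

ROBOT

A 6-joint arm with a two-finger parallel gripper is mounted at the origin on the work surface. World frame = base frame: x ahead of the robot, y to its left, z up, the work surface at z = 0. Lengths are in mm, angles in rad, forces in N, time in s.
With the tool pointing down it reaches from about 350 to 875 mm from the base axis. Payload 4.2 kg.
Tool frame: the origin (TCP) lies between the finger pads; the fingertips stand 25 mm ahead of it and the grasp point (between the pads) lies 6 mm ahead of it; z points along the fingers, y is the line along which they close (so a half turn about z gives the same grasp; the last joint's range is limited). The gripper opens to 85 mm and grips with 20 to 120 N. Pads are 22 mm wide; open, the fingers measure 114 mm over their backs; the gripper's body (76 mm by 85 mm) begins 54 mm behind the grasp point. The pads swing forward as they close: fully open they stand 13 mm farther back than shut.
Start: joints at [1.541, 0.385, 0.008, 0, -1.194, -0.259], TCP at [177.969, 599.105, 256.312] pointing down, gripper open.
Joint ranges: [-3.14, 3.14], [-1.21, 2.06], [-1.07, 1.41], [-3.16, 2.05], [-2.99, -0.16], [-3.1, 3.1]. Speed limits (rad/s): [2.79, 2.79, 3.14, 3.14, 3.14, 3.14].

INTERFACE

Orientations are given as a unit quaternion [x, y, z, w].
In Python, from bench import read_state, imaging, workorder, nets gives the robot as it stands.
- The arm moves only by the tool apply_moves, never from a script. Its argument "rows" is a list of rows, each an object with "hand": the opening, from -1 (shut) to 1 (fully open); "delta_pos": the shift along the tool's x, y, z in mm, a list of three; "yaw": the turn about the tool's z in rad. A call has 1 to 12 rows; each row is the pose to reach, as a shift and turn from the pose commanded when the call began, along the tool's axes at that moment; what a row does not reach only later rows make up. A row lasts 1/12 s, in which the tool goes at most 41.7 mm and 7.16 degrees, less where a joint would pass 70% of its speed; a pose out of reach is approached as far as the arm can. A call with a gripper value outside its range is refused whole. The fingers move at their own pace and stop on an object; the grip force is fixed at half the most. Time passes only in rows, so rows that repeat a pose let the fingers close. It gives the time, the measured TCP pose, the force, the opening and the grip force at its end, in the units of the state.
- read_state(): the state, without advancing time (a new reading comes with each control period).
- imaging.get_image(name): name is "scene" or "top"; returns a dict with "pixels" (480x640x3 uint8, red, green, blue), "fx", "fy", "cx", "cy" (pixels), "xyz" and "rotation" of the camera in the world. Camera axes: x right, y down, z forward; pixel columns grow to the right and rows downward; lengths in mm; the calibration is good to about 2 mm. A picture is of the moment at which its call begins. There is no depth.
- workorder.job_done(): hands the job in; it is judged then, once.
Trained networks look in the newest picture that a camera, given by its name, has taken for a name from the list of things; names that differ only in an ending like _2 or _b are one class to them, and where a whole thing is asked for, a point or a joint stands for the part that bears it (a point fixed in the world has none). Each returns a list of dicts, best first, with "score" (0 to 1); they miss things now and then, are a little off and sometimes report something else, mostly with a low value. They report only what shows in the picture. A call takes as long as a camera call. They do not tell look-alikes from the thing itself.
- nets.find_in(camera, query): "location" ([row, column] in pixels, amid what is visible of it).
- nets.pinpoint(camera, query): "location" ([row, column] in pixels: a listed point, or the origin of a listed thing).
The state is a dict: "clock": time; "joints": joint angles; "joint_vel": joint speeds; "joint_efforts": joint torques, N m; "position": TCP position; "ee_rot": TCP orientation; "contact_force": force on the tool from outside, world axes, zero at the start; "wrist_torque": the same for the moment, N m; "gripper_width": finger opening in mm; "grasp_force": force on a finger pad.
Only numpy, scipy, OpenCV 4.12 (cv2) and the standard library are available. Lean on these libraries where they do the work, as an engineer would, in place of code of your own. Each camera call takes 0.05 s, during which the arm holds its last target. There are 200 camera calls.

TASK

Take the white shelf bracket off the chopping board, hook both of its hooks into the two slots of the upright (feel for the slots: the strip's height is not known exactly), and press the bracket down until it is fully home and the red latch snaps over it. Be gentle: never push the bracket against the upright with more than about 30 N. Leave it locked there and let go, without disturbing the food, the bowl, the oil bottle or the spice jar.

Things in the scene. Friction and masses are not known exactly. Their poses are not given: they have to be found in the camera images.
- bracket: White steel bracket, 0.25-0.45 kg, loose, standing on the board. Origin: underside of the ledge, middle of its BACK edge. x: level, out of the back, where the two steel hooks point; y sideways; z up. Ledge x -110 to 0, y -45 to 45, 5 mm thick, 12 mm rim at the front. Web in the plane y = 0, 10 mm thick: 96 mm tall from x -60 to 0, 35 mm tall in front of that. Back face: x = 0.
- grip (a point): Point inside the bracket's tall web where it is well gripped from above: bracket x -35, y 0, z 80 mm, 16 mm below the web's top edge; the fingers close along the bracket's y on the 10 mm web. Axes as the bracket's.
- upper_hook (a point): Underside of the upper hook's neck at the bracket's back face (bracket z 80 mm). Hook 9 mm wide: neck 8 mm tall runs 6 mm out along x, then a leg (x 6 to 10) hangs down to 17 mm below the neck's underside.
- lower_hook (a point): Underside of the lower hook's neck at the bracket's back face (bracket z 30 mm). As the upper hook, but its leg is 2.5 mm thick (x 6 to 8.5) and ends in a round bead, 7 mm diameter (x 6 to 13, centre 13.5 mm below the neck's underside).
- upright: Fixed dark steel stand; foot 170 x 130 x 12 mm (x -30 to 140). An aluminium slotted strip, 34 mm wide, 124 mm tall, is clamped to its front. Origin: on the counter, straight below the middle of the strip's front face (plane x = 0). x: level, into the strip; z up. The bracket goes in along +x with its axes parallel to these. Plate 4 mm thick, hollow behind; rigid, does not give below 100 N.
- slot_lowest (a point): Middle of the LOWER edge of the lower slot IF the strip stood at its lowest setting: upright z 72 mm. Truly it is clamped 4 to 32 mm above that; no pose reports it. Slots: 14 mm wide, 30 mm tall, the other one 50 mm above. Hooks enter only in a 5 mm window (neck undersides 17 to 22 mm above the lower edges); else they stop on the plate 10 to 13 mm short.
- home_lowest (a point): Where the bracket's origin ends when fully home IF the strip stood at its lowest setting: upright z 42 mm (true: 46 to 74), necks resting on the slots' lower edges. Hooks in and back against the plate, the bracket goes down 17 to 22 mm to get there; let go, it may spring 2 mm off the plate. The strip at its lowest spans upright z 45 to 169 mm.
- latch (a joint): Red spring latch behind the lower slot. Metres, 0 = free, grows as pushed back along the upright's +x. Spring 3 N + 0.5 N/mm. Pressing the bracket down, the bead wedges it back (30 degree ramp) to 0.006 to 0.0085: press 8 to 22 N. In the last 3 mm it snaps over the bead, then the necks bottom hard. Locked it reads 0.0015 to 0.004; merely hooked in, 0 to 0.003.
- board: Fixed dark walnut chopping board, 330 x 420 x 24 mm; origin under its centre, z up, top at z = 24 mm.
- bowl: Shallow stainless steel bowl, 110 mm across, 45 mm tall, on the board; loose; origin at the centre of its underside.
- pepper1: Piece of red pepper, 45 x 28 x 12 mm, on the board; loose; origin at the centre of its underside.
- pepper2: Piece of red pepper, 40 x 30 x 12 mm, on the board; loose; origin at the centre of its underside.
- celery1: Green celery piece, 60 x 24 x 16 mm, on the board; loose; origin at the centre of its underside.
- celery2: Green celery piece, 55 x 26 x 16 mm, on the board; loose; origin at the centre of its underside.
- ginger: Yellow slice of ginger, 34 x 26 x 12 mm, on the board; loose; origin at the centre of its underside.
- oil: Green glass oil bottle, 64 mm across, 200 mm tall, on the counter; loose; origin at the centre of its underside.
- spice: Amber glass spice jar, 48 mm across, 90 mm tall, on the counter; loose; origin at the centre of its underside.
Mind the look-alikes: they are no part of the job. Leave any turquoise look-alike of the bracket alone.

How it is judged:
By the outcome, as a careful person would: the job done as asked, in the order asked, and still so for the second after the job is handed in, with the robot touching nothing.
It also fails if it takes over 58 s, if anything falls off the work surface, if the arm or the gripper's body presses on something with over 40 N, if the wrist force passes 120 N, or if a joint passes its speed limit or range.

## Working session

There is one attempt and no reset: what is moved stays moved. The work goes in short steps, Python scripts to look and compute and a tool call to move; the robot and the scene stay as the last step left them, time stands still between calls to the robot, and variables do not carry over. Pictures are saved under pics/ and viewed, at most 10 in all, crops included, and the job is handed in when it is done.

Besides the shell and the picture viewer there is one more tool, called after "Request:" as name(argument=value, ...), one argument or row to a line, values as JSON. apply_moves: Moves the arm, as the interface text tells. Its arguments: {"type":"object","properties":{"rows":{"type":"array"}},"required":["rows"]}

```bash
mkdir -p pics; ls; cat > h.py <<'E'
import numpy as np, cv2
from bench import read_state, imaging, workorder, nets
def ray(im,rc):
    r=np.array([(rc[1]-im['cx'])/im['fx'],(rc[0]-im['cy'])/im['fy'],1.]);
    return np.array(im['xyz'],float), Rm(im)@r
def Rm(im):
    R=np.array(im['rotation'],float)
    if R.size==4:
        from scipy.spatial.transform import Rotation as Q
        return Q.from_quat(R).as_matrix()
    return R.reshape(3,3)
def at_z(im,rc,z):
    o,d=ray(im,rc); return o+d*(z-o[2])/d[2]
def proj(im,p):
    c=Rm(im).T@(np.array(p,float)-np.array(im['xyz'])); return [im['fy']*c[1]/c[2]+im['cy'],im['fx']*c[0]/c[2]+im['cx']]
def tri(obs):
    A=np.zeros((3,3));b=np.zeros(3)
    for im,rc in obs:
        o,d=ray(im,rc);d/=np.linalg.norm(d);P=np.eye(3)-np.outer(d,d);A+=P;b+=P@o
    p=np.linalg.solve(A,b)
    return p,[np.linalg.norm((np.eye(3)-np.outer(d/np.linalg.norm(d),d/np.linalg.norm(d)))@(p-o)) for o,d in [ray(*x) for x in obs]]
E
python3 - <<'E'
from h import *
np.set_printoptions(suppress=True,precision=3)
print(read_state())
for c in ('scene','top'):
    im=imaging.get_image(c); cv2.imwrite(f'pics/{c}0.png',im['pixels'][:,:,::-1])
    print(c,{k:v for k,v in im.items() if k!='pixels'})
    for q in ('bracket','grip','upper_hook','lower_hook','upright','slot_lowest','home_lowest','latch','board','bowl','oil','spice'):
        print(q,[(np.round(r['location'],1).tolist(),round(r['score'],2)) for r in nets.pinpoint(c,q)][:4],'|',[(np.round(r['location'],0).tolist(),round(r['score'],2)) for r in nets.find_in(c,q)][:4])
E
```

```text
pics
{'clock': 0.0, 'joints': array([ 1.541,  0.386,  0.007, -0.001, -1.194, -0.259]), 'joint_vel': array([ 0.001,  0.   ,  0.001,  0.002,  0.   , -0.   ]), 'joint_efforts': array([  0.001, -39.229,  18.84 ,   4.186,  -0.005,  -0.   ]), 'position': array([177.825, 598.612, 255.205]), 'ee_rot': array([ 0.99 , -0.144, -0.   ,  0.001]), 'contact_force': array([0.154, 0.092, 0.184]), 'wrist_torque': array([-0.033,  0.056,  0.024]), 'grasp_force': 0.0, 'gripper_width': 85.491355864373}
scene {'fx': 602.9713328926706, 'fy': 602.9713328926706, 'cx': 322.1803345414295, 'cy': 242.67518460752368, 'xyz': array([1124.062,  694.829,  971.916]), 'rotation': array([ 0.277,  0.863, -0.401, -0.13 ])}
bracket [([170.6, 338.6], 0.76), ([218.0, 398.0], 0.68), ([327.9, 190.1], 0.61), ([267.8, 307.8], 0.6)] | [([173.0, 345.0], 0.83), ([206.0, 384.0], 0.79), ([261.0, 291.0], 0.73), ([334.0, 206.0], 0.64)]
grip [([187.6, 391.9], 0.84), ([153.4, 344.9], 0.83), ([240.8, 293.2], 0.62), ([309.2, 194.0], 0.57)] | [([175.0, 346.0], 0.8), ([205.0, 382.0], 0.76), ([266.0, 290.0], 0.72), ([335.0, 203.0], 0.62)]
uppe
[... 207 characters left out ...]
_hook [([158.7, 337.7], 0.81), ([321.9, 183.2], 0.79), ([256.9, 307.7], 0.66), ([211.4, 400.6], 0.64)] | [([173.0, 346.0], 0.85), ([334.0, 204.0], 0.75), ([206.0, 386.0], 0.67)]
upright [([365.4, 418.9], 0.59)] | [([351.0, 444.0], 0.87), ([268.0, 291.0], 0.67), ([222.0, 246.0], 0.66)]
slot_lowest [([343.9, 425.2], 0.7)] | [([353.0, 443.0], 0.84)]
home_lowest [([354.4, 425.8], 0.78), ([219.7, 247.4], 0.74), ([367.9, 421.6], 0.59)] | [([352.0, 445.0], 0.71), ([262.0, 311.0], 0.46)]Traceback (most recent call last):
  File "<stdin>", line 8, in <module>
ValueError: it knows: board, bowl, bracket, celery, ginger, grip, home_lowest, lower_hook, oil, pepper, slot_lowest, spice, upper_hook, upright
```

```bash
python3 - <<'E'
from h import *
np.set_printoptions(suppress=True,precision=3)
c='top'
im=imaging.get_image(c); cv2.imwrite(f'pics/{c}0.png',im['pixels'][:,:,::-1])
print(c,{k:v for k,v in im.items() if k!='pixels'})
for q in ('bracket','grip','upper_hook','lower_hook','upright','slot_lowest','home_lowest','board','bowl','oil','spice'):
        print(q,[(np.round(r['location'],1).tolist(),round(r['score'],2)) for r in nets.pinpoint(c,q)][:4])
E
```

```text
top {'fx': 528.7351908296072, 'fy': 528.7351908296072, 'cx': 325.4571905921161, 'cy': 254.85700559379973, 'xyz': array([ 475.069, -119.747, 1245.966]), 'rotation': array([ 0.713, -0.701,  0.019, -0.028])}
bracket [([259.7, 354.1], 0.83), ([131.4, 357.6], 0.72), ([401.4, 491.8], 0.57), ([396.0, 371.6], 0.55)]
grip [([396.2, 383.7], 0.98), ([128.3, 345.7], 0.72), ([241.4, 356.6], 0.7), ([206.9, 383.6], 0.29)]
upper_hook [([255.5, 352.6], 0.75), ([401.4, 368.4], 0.75), ([121.2, 361.2], 0.59), ([410.5, 496.3], 0.58)]
lower_hook [([400.5, 368.2], 0.93), ([129.8, 358.1], 0.77), ([257.1, 350.8], 0.74), ([404.6, 492.8], 0.61)]
upright [([269.6, 201.1], 0.56)]
slot_lowest [([271.5, 449.7], 0.64)]
home_lowest [([271.7, 196.3], 0.84)]
board [([263.8, 376.7], 0.8)]
bowl [([304.4, 433.0], 0.89), ([256.2, 353.4], 0.66)]
oil [([160.2, 267.4], 0.81)]
spice [([155.9, 225.5], 0.63)]
```

View pics/scene0.png

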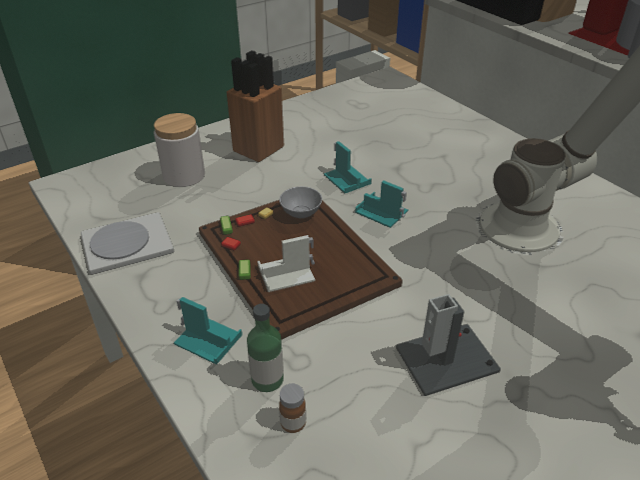

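View pics/top0.png

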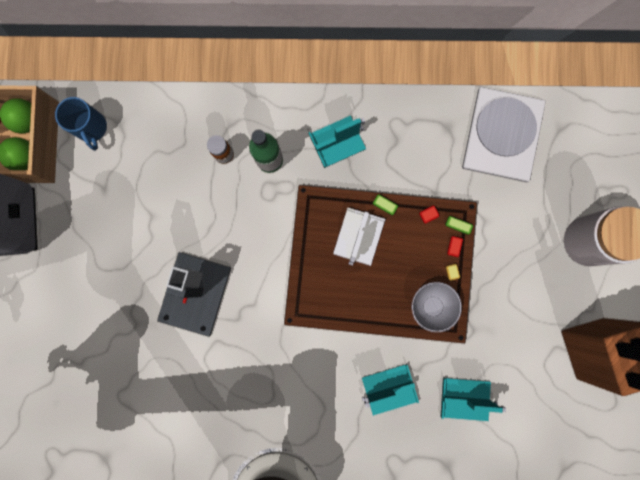

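White bracket: scene (row 262, col 290), top (240, 358), on the board. The look-alikes are three turquoise ones, at scene (173,345), (206,384) and (334,204). The only white one standing on the board fits the description. I'll confirm it, and look at the upright, in one enlarged crop.

```bash
python3 - <<'E'
from h import *
np.set_printoptions(suppress=True,precision=1)
S=imaging.get_image('scene');T=imaging.get_image('top')
def tile(im,r,c,s):
    w,h=400/s,300/s
    M=np.float32([[s,0,-s*(c-w/2)],[0,s,-s*(r-h/2)]])
    t=cv2.warpAffine(im['pixels'],M,(400,300),flags=cv2.INTER_CUBIC)
    print('tile origin r,c',r-h/2,c-w/2,'scale',s); return t
t=np.vstack([np.hstack([tile(S,262,288,5),tile(T,238,360,5)]),np.hstack([tile(S,345,446,3),tile(T,293,194,3)])])
cv2.imwrite('pics/crop1.png',t[:,:,::-1])
# bracket candidates
B=tri([(S,[267.8,307.8]),(T,[259.7,354.1])]);G=tri([(S,[240.8,293.2]),(T,[241.4,356.6])]);U=tri([(S,[241.2,307.4]),(T,[255.5,352.6])]);L=tri([(S,[256.9,307.7]),(T,[257.1,350.8])])
for n,x in zip('BGUL',(B,G,U,L)): print(n,x)
print('top at z', at_z(T,[241.4,356.6],104), at_z(T,[255.5,352.6],104),'origin z24',at_z(T,[259.7,354.1],24))
for n,rc in dict(a=(253,178),b=(265,231),c=(335,211),d=(320,158)).items(): print('foot',n,at_z(T,rc,12))
print('board',at_z(T,[263.8,376.7],24))
print('up', at_z(T,[269.6,201.1],0), at_z(S,[365.4,418.9],0),at_z(S,[343.9,425.2],72),at_z(S,[354.4,425.8],42))
print('oil',at_z(T,[160.2,267.4],0),'spice',at_z(T,[155.9,225.5],0))
E
```

```text
tile origin r,c 232.0 248.0 scale 5
tile origin r,c 208.0 320.0 scale 5
tile origin r,c 295.0 379.3333333333333 scale 3
tile origin r,c 243.0 127.33333333333333 scale 3
B (array([ 544.3, -169.9,   19.1]), [np.float64(2.0595535817948556), np.float64(2.0595535817950323)])
G (array([ 579.1, -171.5,  117. ]), [np.float64(0.6025314753533045), np.float64(0.6025314753534633)])
U (array([ 548.4, -163. ,  106.9]), [np.float64(1.7770493711301345), np.float64(1.7770493711300828)])
L (array([ 548.5, -161.3,   61.2]), [np.float64(0.9293121974663501), np.float64(0.929312197466113)])
top at z [ 580.8 -172.5  104. ] [ 550.  -164.2  104. ] origin z24 [ 545.6 -171.    24. ]
foot a [555.2 241.8  12. ]
foot b [529.1 116.3  12. ]
foot c [365.8 158.1  12. ]
foot d [398.1 282.9  12. ]
board [ 537.  -223.3   24. ]
up [517.6 189.1   0. ] [513.9 183.9   0. ] [513.7 190.3  72. ] [510.8 193.8  42. ]
oil [782.1  38.6   0. ] spice [791.1 139.4   0. ]
```

View pics/crop1.png

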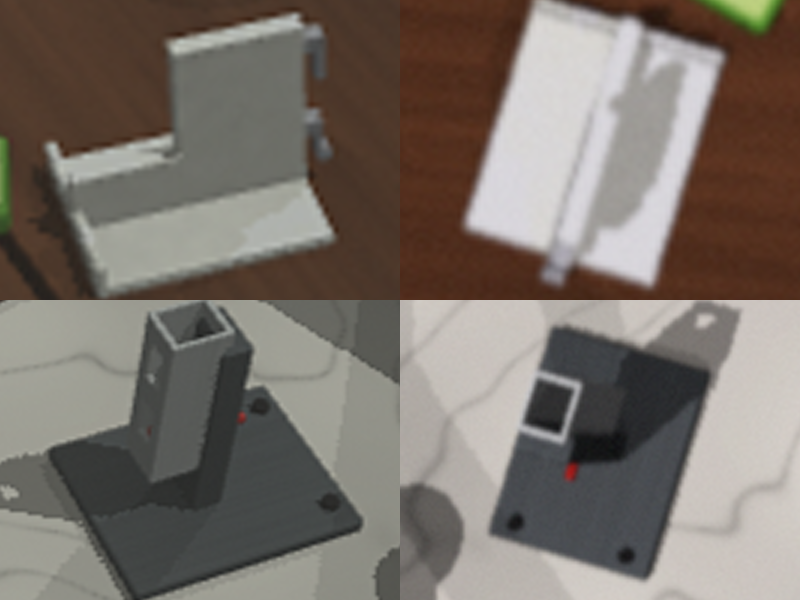

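The crop confirms it. The white bracket stands upright with its steel hooks pointing down in the top view, towards the robot, and slots show on the strip's front face at scene (315,430) and (338,429). Next I fit both poses to the corners I read off.

```bash
python3 - <<'E'
from h import *
from scipy.optimize import least_squares as LS
np.set_printoptions(suppress=True,precision=2)
S=imaging.get_image('scene');T=imaging.get_image('top')
t1=lambda x,y:(232+y/5,248+x/5); t2=lambda x,y:(208+y/5,320+(x-400)/5)
t3=lambda x,y:(295+(y-300)/3,379.33+x/3); t4=lambda x,y:(243+(y-300)/3,127.33+(x-400)/3)
def W(p,q,z0): 
    c,s=np.cos(p[2]),np.sin(p[2]); return [p[0]+c*q[0]-s*q[1],p[1]+s*q[0]+c*q[1],z0+q[2]]
br=[(T,t2(465,230),(0,-45,5)),(T,t2(655,287),(0,45,5)),(S,t1(302,15),(0,-5,96)),(S,t1(172,45),(-60,-5,96)),(S,t1(332,238),(0,-45,5)),
 (T,t2(622,25),(-60,0,96)),(T,t2(722,50),(-110,45,17)),(T,t2(535,2),(-110,-45,17))]
f=lambda p:np.concatenate([np.array(proj(i,W(p,q,24)))-rc for i,rc,q in br])
r=LS(f,[545,-170,np.pi-.3],loss='soft_l1'); print('bracket',r.x[:2],np.degrees(r.x[2]));print(f(r.x).reshape(-1,2))
print('grip',W(r.x,(-35,0,80),24))
up=[(T,t4(553,327),(-30,-65,12)),(T,t4(710,375),(-30,65,12)),(T,t4(648,578),(140,65,12)),(T,t4(490,533),(140,-65,12)),
(S,t3(50,452),(-30,65,12)),(S,t3(137,598),(-30,-65,12)),(S,t3(362,523),(140,-65,12)),(S,t3(265,387),(140,65,12))]
st=[(T,t4(530,371),(0,-17,169)),(T,t4(583,381),(0,17,169)),(S,t3(178,347),(0,-17,169)),(S,t3(150,313),(0,17,169)),(S,t3(152,362),(0,0,137)),(S,t3(148,431),(0,0,87))]
g=lambda p:np.concatenate([np.array(proj(i,W(p,q,0)))-rc for i,rc,q in up]+[np.array(proj(i,W(p,q,p[3])))-rc for i,rc,q in st])
u=LS(g,[515,190,np.pi-.25,15],loss='soft_l1');print('upright',u.x[:2],np.degrees(u.x[2]),'off',u.x[3]);print(g(u.x).reshape(-1,2))
st_=read_state(); print(st_['position'],st_['ee_rot'])
E
```

```text
bracket [ 545.09 -166.43] 164.68829397903056
[[ 0.32  0.47]
 [-0.16  0.02]
 [ 1.6  -0.75]
 [ 1.58 -0.58]
 [-1.54 -0.44]
 [17.47 -2.73]
 [ 0.95  0.23]
 [-0.31 -0.11]]
grip [np.float64(578.849538716951), np.float64(-175.6723781420372), 104]
upright [512.3  190.76] 164.57723458567384 off 10.134227793096374
[[-0.42 -1.83]
 [-0.81 -1.34]
 [ 1.75 -2.17]
 [ 0.8  -2.69]
 [-1.83 -1.16]
 [-1.05 -0.72]
 [-0.64  0.89]
 [-1.24 -0.73]
 [-0.22 -0.19]
 [ 1.18 -1.89]
 [ 0.8  -1.52]
 [-0.57 -1.1 ]
 [ 1.43  0.55]
 [-3.59 -1.24]]
[177.98 599.11 256.32] [ 0.99 -0.14 -0.   -0.  ]
```

```bash
cat >> h.py <<'E'
from scipy.spatial.transform import Rotation as Q
def go(target,ang=None):
    "tool-frame delta to world target; ang = wanted tool x heading in deg"
    s=read_state(); M=Q.from_quat(s['ee_rot']).as_matrix()
    a=np.degrees(np.arctan2(M[1,0],M[0,0]))
    d=M.T@(np.array(target)-s['position'])
    print('pos',np.round(s['position'],2),'head',round(a,3),'F',np.round(s['contact_force'],1),'M',np.round(s['wrist_torque'],2),'w',round(s['gripper_width'],1),'gf',round(float(s['grasp_force']),1),'t',round(s['clock'],2))
    print('delta',np.round(d,1),'yaw',None if ang is None else round(np.radians(a-ang),4))
E
python3 -c "
from h import *
go([579,-175.7,256],-15.31)"
```

```text
pos [177.98 599.11 256.32] head -16.547 F [-0.5  0.2 -0.4] M [-0.07  0.02 -0.01] w 85.0 gf 0.0 t 1.55
delta [6.051e+02 6.285e+02 3.000e-01] yaw -0.0216
```

Request:
apply_moves(
  rows=[
    {"hand":1,"delta_pos":[29,30,0],"yaw":-0.0216},
    {"hand":1,"delta_pos":[58,60,0],"yaw":-0.0216},
    {"hand":1,"delta_pos":[87,90,0],"yaw":-0.0216},
    {"hand":1,"delta_pos":[116,120,0],"yaw":-0.0216},
    {"hand":1,"delta_pos":[145,150,0],"yaw":-0.0216},
    {"hand":1,"delta_pos":[174,180,0],"yaw":-0.0216},
    {"hand":1,"delta_pos":[203,210,0],"yaw":-0.0216},
    {"hand":1,"delta_pos":[232,240,0],"yaw":-0.0216},
    {"hand":1,"delta_pos":[261,270,0],"yaw":-0.0216},
    {"hand":1,"delta_pos":[290,300,0],"yaw":-0.0216},
    {"hand":1,"delta_pos":[319,330,0],"yaw":-0.0216},
    {"hand":1,"delta_pos":[348,360,0],"yaw":-0.0216},
  ],
)

```text
clock: 2.55
position: [409.1, 153.6, 256.9]
ee_rot: [0.991, -0.133, 0.001, -0.001]
contact_force: [1.0, 0.5, 0.1]
gripper_width: 85.1
grasp_force: 0.0
```

```bash
python3 -c "
from h import *
go([579,-175.7,256],-15.31)"
```

```text
pos [409.15 153.62 256.88] head -15.272 F [1.  0.5 0.1] M [ 0.05 -0.09 -0.05] w 85.1 gf 0.0 t 2.55
delta [250.6 273.    0.8] yaw 0.0007
```

Request:
apply_moves(
  rows=[
    {"hand":1,"delta_pos":[28,30,0],"yaw":0},
    {"hand":1,"delta_pos":[56,60,0],"yaw":0},
    {"hand":1,"delta_pos":[84,91,0],"yaw":0},
    {"hand":1,"delta_pos":[112,121,0],"yaw":0},
    {"hand":1,"delta_pos":[140,152,0],"yaw":0},
    {"hand":1,"delta_pos":[168,182,0],"yaw":0},
    {"hand":1,"delta_pos":[196,212,0],"yaw":0},
    {"hand":1,"delta_pos":[224,243,0],"yaw":0},
    {"hand":1,"delta_pos":[251,273,20],"yaw":0},
    {"hand":1,"delta_pos":[251,273,50],"yaw":0},
    {"hand":1,"delta_pos":[251,273,80],"yaw":0},
    {"hand":1,"delta_pos":[251,273,80],"yaw":0},
  ],
)

```text
clock: 3.55
position: [574.8, -174.3, 169.4]
ee_rot: [0.991, -0.135, -0.007, -0.0]
contact_force: [-0.1, 0.6, -0.8]
gripper_width: 85.3
grasp_force: 0.0
```

```bash
python3 - <<'E'
from h import *
go([579,-175.7,110],-15.31)
S=imaging.get_image('scene');T=imaging.get_image('top')
for q in('bracket','grip','upper_hook','lower_hook'):
  for c in('scene','top'): print(q,c,[(np.round(r['location'],1).tolist(),round(r['score'],2)) for r in nets.pinpoint(c,q)][:4])
tl=lambda im,r,c,s:cv2.warpAffine(im['pixels'],np.float32([[s,0,-s*c+200],[0,s,-s*r+150]]),(400,300),flags=2)
cv2.imwrite('pics/hov.png',np.hstack([tl(S,240,288,3),tl(T,238,360,3)])[:,:,::-1])
E
```

```text
pos [ 574.82 -174.34  169.38] head -15.503 F [-0.1  0.6 -0.8] M [ 0.02  0.15 -0.01] w 85.3 gf 0.0 t 3.55
delta [ 5.2  0.1 59.3] yaw -0.0034
bracket scene [([216.7, 397.1], 0.96), ([168.5, 337.2], 0.66), ([329.1, 189.1], 0.61), ([266.3, 308.3], 0.56)]
bracket top [([397.5, 367.8], 0.81), ([130.7, 357.5], 0.8), ([259.0, 350.5], 0.77), ([398.5, 492.2], 0.73)]
grip scene [([244.2, 292.4], 0.79), ([188.7, 387.9], 0.78), ([308.9, 195.7], 0.59)]
grip top [([412.4, 480.8], 0.96), ([125.1, 344.4], 0.8), ([397.8, 386.3], 0.73), ([242.8, 356.2], 0.56)]
upper_hook scene [([422.4, 291.0], 0.74), ([194.4, 402.1], 0.61), ([301.2, 180.9], 0.61), ([238.3, 305.7], 0.58)]
upper_hook top [([257.3, 353.8], 0.92), ([119.2, 359.3], 0.85), ([411.0, 498.9], 0.74), ([400.6, 369.7], 0.63)]
lower_hook scene [([159.2, 339.7], 0.89), ([210.9, 397.5], 0.88), ([322.3, 186.6], 0.81), ([245.4, 232.2], 0.68)]
lower_hook top [([131.0, 360.0], 0.97), ([257.0, 350.2], 0.77), ([405.0, 490.7], 0.69), ([258.4, 351.7], 0.68)]
```

View pics/hov.png

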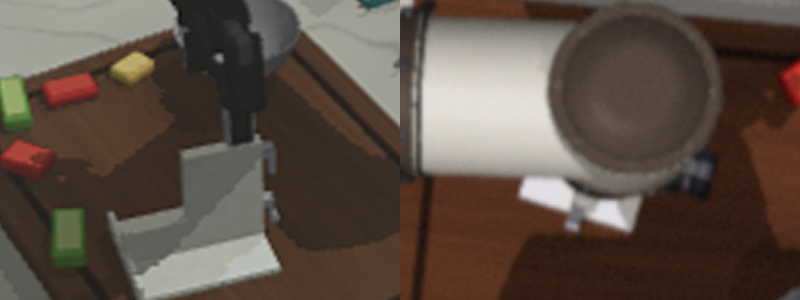

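Request:
apply_moves(
  rows=[
    {"hand":1,"delta_pos":[0,0,0],"yaw":0},
    {"hand":1,"delta_pos":[0,0,0],"yaw":0},
    {"hand":1,"delta_pos":[0,0,0],"yaw":0},
  ],
)

```text
clock: 4.3
position: [578.7, -174.0, 176.4]
ee_rot: [0.991, -0.133, 0.0, 0.0]
contact_force: [0.8, 0.3, -0.5]
gripper_width: 85.8
grasp_force: 0.0
```

```bash
python3 -c "
from h import *
go([579,-175.7,110],-15.31)"
```

```text
pos [ 578.72 -174.02  176.44] head -15.307 F [ 0.8  0.3 -0.5] M [-0.    0.03 -0.  ] w 85.8 gf 0.0 t 4.3
delta [ 0.7  1.6 66.4] yaw 0.0
```

Request:
apply_moves(
  rows=[
    {"hand":1,"delta_pos":[0.7,1.6,25],"yaw":0},
    {"hand":1,"delta_pos":[0.7,1.6,45],"yaw":0},
    {"hand":1,"delta_pos":[0.7,1.6,60],"yaw":0},
    {"hand":1,"delta_pos":[0.7,1.6,64.4],"yaw":0},
    {"hand":1,"delta_pos":[0.7,1.6,64.4],"yaw":0},
    {"hand":-1,"delta_pos":[0.7,1.6,64.4],"yaw":0},
    {"hand":-1,"delta_pos":[0.7,1.6,64.4],"yaw":0},
    {"hand":-1,"delta_pos":[0.7,1.6,64.4],"yaw":0},
    {"hand":-1,"delta_pos":[0.7,1.6,64.4],"yaw":0},
    {"hand":-1,"delta_pos":[0.7,1.6,64.4],"yaw":0},
    {"hand":-1,"delta_pos":[0.7,1.6,64.4],"yaw":0},
    {"hand":-1,"delta_pos":[0.7,1.6,64.4],"yaw":0},
  ],
)

```text
clock: 5.3
position: [579.0, -175.6, 112.2]
ee_rot: [0.991, -0.133, 0.0, -0.0]
contact_force: [-1.0, 1.4, 1.7]
gripper_width: 9.2
grasp_force: 61.0
```

Request:
apply_moves(
  rows=[
    {"hand":-1,"delta_pos":[0,0,0],"yaw":0},
    {"hand":-1,"delta_pos":[0,0,0],"yaw":0},
    {"hand":-1,"delta_pos":[0,0,0],"yaw":0},
    {"hand":-1,"delta_pos":[0,0,0],"yaw":0},
  ],
)

```text
clock: 5.63
position: [579.1, -175.6, 112.2]
ee_rot: [0.991, -0.133, 0.0, -0.0]
contact_force: [-0.8, 2.4, 4.2]
gripper_width: 9.2
grasp_force: 61.2
```

```bash
python3 -c "
from h import *
go([579,-175.7,200],-15.31)"
```

```text
pos [ 579.06 -175.65  112.21] head -15.305 F [-0.8  2.4  4.2] M [ 0.48  0.23 -0.07] w 9.2 gf 61.2 t 5.63
delta [ -0.    0.1 -87.8] yaw 0.0001
```

Request:
apply_moves(
  rows=[
    {"hand":-1,"delta_pos":[0,0,-4],"yaw":0},
    {"hand":-1,"delta_pos":[0,0,-12],"yaw":0},
    {"hand":-1,"delta_pos":[0,0,-25],"yaw":0},
    {"hand":-1,"delta_pos":[0,0,-40],"yaw":0},
    {"hand":-1,"delta_pos":[0,0,-55],"yaw":0},
    {"hand":-1,"delta_pos":[0,0,-70],"yaw":0},
    {"hand":-1,"delta_pos":[0,0,-80],"yaw":0},
    {"hand":-1,"delta_pos":[0,0,-88],"yaw":0},
    {"hand":-1,"delta_pos":[0,0,-88],"yaw":0},
    {"hand":-1,"delta_pos":[0,0,-88],"yaw":0},
  ],
)

```text
clock: 6.47
position: [578.7, -175.7, 199.6]
ee_rot: [0.991, -0.133, -0.0, -0.0]
contact_force: [0.3, -0.4, -5.1]
gripper_width: 9.4
grasp_force: 60.4
```

```bash
python3 -c "
from h import *
go([603.9,165.5,200],-15.42)"
```

```text
pos [ 578.68 -175.7   199.61] head -15.328 F [ 0.3 -0.4 -5.1] M [0.02 0.08 0.06] w 9.4 gf 60.4 t 6.47
delta [-6.590e+01 -3.357e+02 -2.000e-01] yaw 0.0016
```

Request:
apply_moves(
  rows=[
    {"hand":-1,"delta_pos":[-2,-12,0],"yaw":0},
    {"hand":-1,"delta_pos":[-8,-40,0],"yaw":0},
    {"hand":-1,"delta_pos":[-14,-74,0],"yaw":0},
    {"hand":-1,"delta_pos":[-22,-110,0],"yaw":0},
    {"hand":-1,"delta_pos":[-29,-146,0],"yaw":0},
    {"hand":-1,"delta_pos":[-36,-182,0],"yaw":0},
    {"hand":-1,"delta_pos":[-43,-218,0],"yaw":0},
    {"hand":-1,"delta_pos":[-50,-254,0],"yaw":0},
    {"hand":-1,"delta_pos":[-57,-290,0],"yaw":0},
    {"hand":-1,"delta_pos":[-62,-316,0],"yaw":0},
    {"hand":-1,"delta_pos":[-65,-330,0],"yaw":0},
    {"hand":-1,"delta_pos":[-66,-336,0],"yaw":0},
  ],
)

```text
clock: 7.47
position: [603.4, 168.3, 198.5]
ee_rot: [0.991, -0.132, -0.001, 0.0]
contact_force: [0.2, -0.3, -4.0]
gripper_width: 9.2
grasp_force: 60.3
```

Request:
apply_moves(
  rows=[
    {"hand":-1,"delta_pos":[0,0,10],"yaw":0},
    {"hand":-1,"delta_pos":[0,0,25],"yaw":0},
    {"hand":-1,"delta_pos":[0,0,36],"yaw":0},
    {"hand":-1,"delta_pos":[0,0,40],"yaw":0},
    {"hand":-1,"delta_pos":[0,0,40],"yaw":0},
    {"hand":-1,"delta_pos":[0,0,40],"yaw":0},
    {"hand":-1,"delta_pos":[0,0,40],"yaw":0},
  ],
)

```text
clock: 8.05
position: [604.6, 165.3, 160.7]
ee_rot: [0.991, -0.133, 0.001, -0.0]
contact_force: [-0.1, -0.2, -3.2]
gripper_width: 9.0
grasp_force: 60.2
```

```bash
python3 - <<'E'
from h import *
go([603.9,165.5,160],-15.42)
S=imaging.get_image('scene');T=imaging.get_image('top')
tl=lambda im,r,c,s,w=800,h=600:cv2.warpAffine(im['pixels'],np.float32([[s,0,-s*c+w/2],[0,s,-s*r+h/2]]),(w,h),flags=2)
cv2.imwrite('pics/up.png',np.hstack([tl(S,345,410,4,480),tl(T,260,195,4,320)])[:,:,::-1])
for q in('bracket','upper_hook','lower_hook','grip'):
  for c in('scene','top'): print(q,c,[(np.round(r['location'],1).tolist(),round(r['score'],2)) for r in nets.pinpoint(c,q)][:5])
E
```

```text
pos [604.64 165.33 160.66] head -15.339 F [-0.1 -0.2 -3.2] M [ 0.04  0.1  -0.05] w 9.0 gf 60.2 t 8.05
delta [-0.8  0.   0.7] yaw 0.0014
bracket scene [([330.9, 188.3], 0.7), ([239.7, 232.7], 0.7), ([346.9, 397.2], 0.59), ([171.7, 338.9], 0.57)]
bracket top [([401.7, 488.8], 0.77), ([131.2, 356.7], 0.71), ([242.7, 203.0], 0.63), ([396.8, 367.3], 0.63)]
upper_hook scene [([144.9, 336.4], 0.89), ([301.8, 180.5], 0.72), ([321.4, 400.5], 0.65), ([216.5, 266.2], 0.58)]
upper_hook top [([239.8, 190.8], 0.95), ([413.8, 498.4], 0.93), ([400.1, 368.4], 0.77), ([118.9, 358.3], 0.68)]
lower_hook scene [([339.7, 402.0], 0.61), ([322.2, 185.0], 0.57), ([422.3, 292.9], 0.51)]
lower_hook top [([400.1, 369.1], 0.95), ([130.2, 358.7], 0.85), ([241.8, 197.9], 0.7)]
grip scene [([308.0, 191.9], 0.93), ([152.4, 347.3], 0.87), ([329.3, 385.4], 0.69)]
grip top [([222.7, 194.8], 0.87), ([410.7, 481.1], 0.83), ([127.3, 345.2], 0.75), ([396.5, 386.2], 0.74)]
```

View pics/up.png

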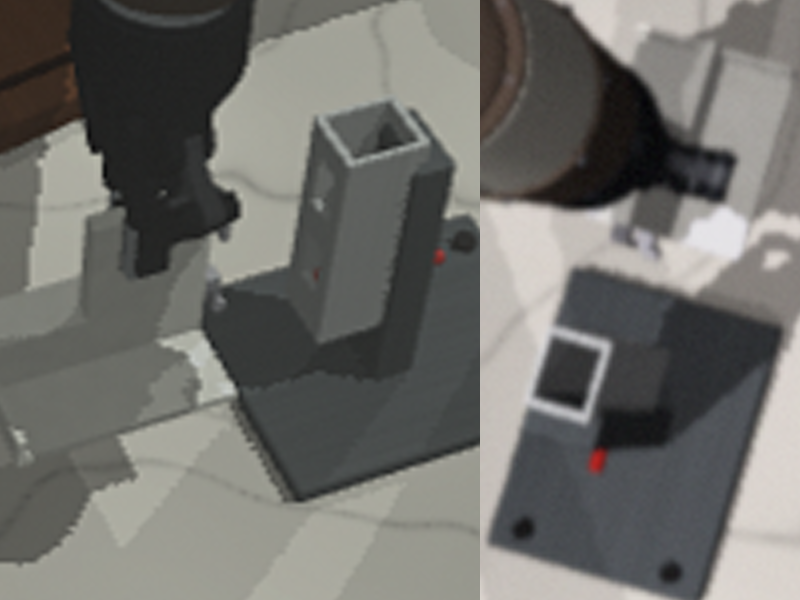

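```bash
cat > fit.py <<'E'
from h import *
from scipy.optimize import least_squares as LS
np.set_printoptions(suppress=True,precision=2)
S=imaging.get_image('scene');T=imaging.get_image('top')
s=lambda x,y:(345+(y-300)/4,410+(x-240)/4); t=lambda x,y:(260+(y-300)/4,195+(x-640)/4)
def W(p,q,z0):
    c,n=np.cos(p[2]),np.sin(p[2]); return [p[0]+c*q[0]-n*q[1],p[1]+n*q[0]+c*q[1],z0+q[2]]
E
python3 - <<'E'
from fit import *
st=read_state();P=st['position'];a=np.radians(180-15.34)
b=[P[0]+35*np.cos(a),P[1]+35*np.sin(a),a];z0=P[2]-88.2
for n,i,rc,q in[('ledgeL',T,t(613,228),(0,-45,5)),('ledgeR',T,t(742,255),(0,45,5)),('ledgeS',S,s(240,396),(0,-45,5)),('uhook T',T,t(630,250),(10,0,85)),('lhook T',T,t(655,255),(10,0,35)),('uhookS tip',S,s(223,240),(10,0,63)),('lhookS',S,s(219,307),(9.5,0,13))]:
    print(n,'pred-seen',np.array(proj(i,W(b,q,z0)))-rc)
print('bracket origin',b,z0)
st=[(T,t(552,326),(0,-17,169)),(T,t(611,340),(0,17,169)),(S,s(317,117),(0,17,169)),(S,s(347,165),(0,-17,169)),(S,s(320,342),(0,-17,45))]
ft=[(T,t(572,270),(-30,-65,12)),(T,t(783,327),(-30,65,12)),(T,t(700,600),(140,65,12)),(T,t(490,543),(140,-65,12)),(S,s(298,500),(-30,-65,12))]
for name,L in (('strip',st),('foot',ft),('both',st+ft)):
    g=lambda p:np.concatenate([np.array(proj(i,W(p,q,p[3] if q[2]>40 else 0)))-rc for i,rc,q in L]+[[(p[2]-np.radians(164.6))*100]])
    u=LS(g,[512,190,np.pi-.27,12],loss='soft_l1');print(name,u.x[:2],np.degrees(u.x[2]),'off',u.x[3]);print(g(u.x)[:-1].reshape(-1,2))
    print('slots pred S', [proj(S,W(u.x,(0,0,z),u.x[3])) for z in (87,137)],'seen',s(316,272),s(320,187))
E
```

```text
ledgeL pred-seen [-2.91 -7.78]
ledgeR pred-seen [ 1.63 -1.5 ]
ledgeS pred-seen [-0.6  -1.28]
uhook T pred-seen [-1.44 -3.81]
lhook T pred-seen [-0.78 -3.84]
uhookS tip pred-seen [-1.33 -0.12]
lhookS pred-seen [-0.28 -1.79]
bracket origin [np.float64(570.2529575908349), np.float64(175.01523513174902), np.float64(2.873859146333863)] 71.72448906793223
strip [511.38 189.19] 164.6205658899824 off 8.114636654559138
[[ 0.46 -1.47]
 [ 1.68 -0.28]
 [-0.41 -1.38]
 [ 0.25  0.02]
 [ 0.28 -1.28]]
slots pred S [[np.float64(335.05353472342176), np.float64(427.0886271405329)], [np.float64(317.12462342415824), np.float64(430.1889774445818)]] seen (338.0, 429.0) (316.75, 430.0)
foot [513.76 187.75] 165.14089867987497 off 12.0
[[-1.29 -0.4 ]
 [-0.46 -0.17]
 [ 1.71 -0.21]
 [ 0.54 -1.07]
 [-2.39 -1.5 ]]
slots pred S [[np.float64(333.7794238877206), np.float64(425.88480009247786)], [np.float64(315.7709142461482), np.float64(428.9578810202209)]] seen (338.0, 429.0) (316.75, 430.0)
both [512.55 188.61] 165.25108417366312 off 8.530748618627461
[[-0.03 -1.26]
 [ 1.01 -0.01]
 [-0.47 -2.12]
 [ 0.15 -0.56]
 [ 0.2  -1.81]
 [-0.74 -0.83]
 [-0.01 -0.56]
 [ 2.21 -0.47]
 [ 1.14 -1.37]
 [-2.39 -0.64]]
slots pred S [[np.float64(334.9924314848669), np.float64(426.4575000386041)], [np.float64(317.05480592788507), np.float64(429.5409051994374)]] seen (338.0, 429.0) (316.75, 430.0)
```

Request:
apply_moves(
  rows=[
    {"hand":-1,"delta_pos":[-8,0,0],"yaw":0},
    {"hand":-1,"delta_pos":[-18,0,0],"yaw":0},
    {"hand":-1,"delta_pos":[-28,0,0],"yaw":0},
    {"hand":-1,"delta_pos":[-36,0,0],"yaw":0},
    {"hand":-1,"delta_pos":[-40,0,0],"yaw":0},
    {"hand":-1,"delta_pos":[-40,0,0],"yaw":0},
    {"hand":-1,"delta_pos":[-40,0,0],"yaw":0},
  ],
)

```text
clock: 9.23
position: [565.4, 176.6, 160.3]
ee_rot: [0.991, -0.133, 0.0, -0.0]
contact_force: [0.8, -0.2, -4.2]
gripper_width: 9.1
grasp_force: 60.3
```

```bash
python3 - <<'E'
from fit import *
go([603.9,165.5,160],-15.42)
tl=lambda im,r,c,s,w=800,h=600:cv2.warpAffine(im['pixels'],np.float32([[s,0,-s*c+w/2],[0,s,-s*r+h/2]]),(w,h),flags=2)
cv2.imwrite('pics/up2.png',np.hstack([tl(S,325,420,7,400),tl(T,265,190,8,400)])[:,:,::-1])
st=read_state();P=st['position'];a=np.radians(180-15.34)
b=[P[0]+35*np.cos(a),P[1]+35*np.sin(a),a];z0=P[2]-88.2
print('T uhook/lhook tip pred',proj(T,W(b,(10,0,85),z0)),proj(T,W(b,(13,0,35),z0)))
for k in range(3):
 imaging.get_image('scene');imaging.get_image('top')
 for q,z in(('upper_hook',80),('lower_hook',30)):
  for c,i in(('scene',S),('top',T)):
   pr=proj(i,W(b,(0,0,z),z0)); c_=[r['location'] for r in nets.pinpoint(c,q)]
   c_=[np.array(x)-pr for x in c_ if np.linalg.norm(np.array(x)-pr)<12]
   print(q,c,'pred',np.round(pr,1),'seen-pred',c_)
E
```

```text
pos [565.79 176.41 160.14] head -15.306 F [ 0.   0.1 -4.4] M [-0.01  0.07 -0.02] w 8.9 gf 60.3 t 9.33
delta [39.6  0.5  0.2] yaw 0.002
T uhook/lhook tip pred [np.float64(264.3800620739884), np.float64(182.89985311408142)] [np.float64(266.8230687019064), np.float64(188.97033103379505)]
upper_hook scene pred [318.2 421.1] seen-pred [array([-2.04, -4.47])]
upper_hook top pred [259.9 185. ] seen-pred [array([1.22, 0.9 ])]
lower_hook scene pred [336.3 418.2] seen-pred [array([-0.82,  2.7 ])]
lower_hook top pred [261.2 191.4] seen-pred [array([-1.99, -1.06])]
upper_hook scene pred [318.2 421.1] seen-pred [array([-0.44, -1.57])]
upper_hook top pred [259.9 185. ] seen-pred [array([ 1.02, -0.5 ])]
lower_hook scene pred [336.3 418.2] seen-pred [array([2.28, 2.7 ])]
lower_hook top pred [261.2 191.4] seen-pred [array([-1.29,  0.14]), array([5.71, 1.24])]
upper_hook scene pred [318.2 421.1] seen-pred [array([-1.04, -0.97])]
upper_hook top pred [259.9 185. ] seen-pred [array([2.52, 3.4 ])]
lower_hook scene pred [336.3 418.2] seen-pred [array([ 0.78, -0.1 ])]
lower_hook top pred [261.2 191.4] seen-pred [array([-1.99,  0.64])]
```

View pics/up2.png

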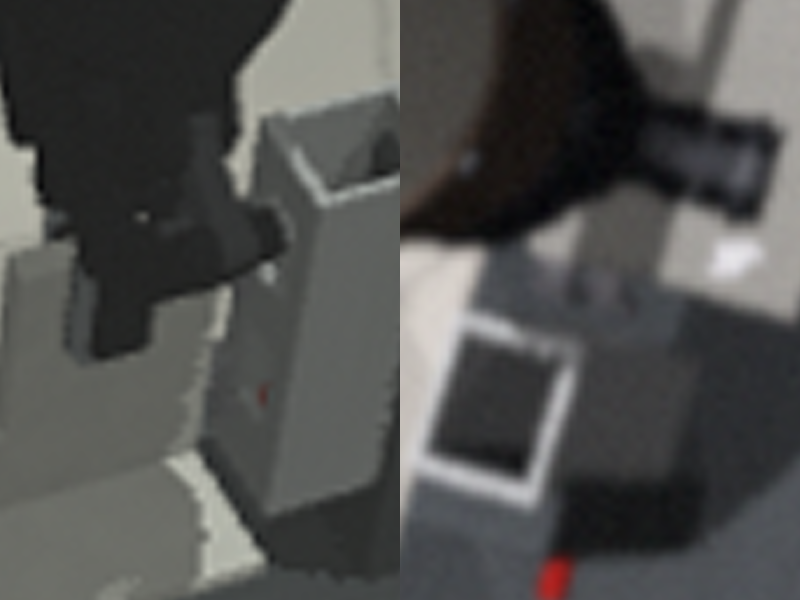

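```bash
python3 - <<'E'
from fit import *
st=read_state();P=st['position'];a=np.radians(180-15.31)
b=[P[0]+35*np.cos(a),P[1]+35*np.sin(a),a];z0=P[2]-88.2
ims=[imaging.get_image('top')['pixels'].astype(float) for _ in range(4)]
im=np.mean(ims,0)
k,c,r=16,187,266
t=cv2.warpAffine(im.astype(np.float32),np.float32([[k,0,-k*c+200],[0,k,-k*r+300]]),(400,600),flags=2)
t=np.clip((t-20)*1.6,0,255).astype(np.uint8); o=t.copy()
def px(q,z,bb): 
    y,x=proj(T,W(bb,q,z)); return int(k*(x-c)+200),int(k*(y-r)+300)
for z,tip,col in((80,10,(255,0,0)),(30,13,(0,255,0))):
    for y in(-4.5,4.5): cv2.line(o,px((0,y,z+8),z0,b),px((tip if z==80 else 6,y,z+8),z0,b),col,1)
for y in(-5,5): cv2.line(o,px((-20,y,96),z0,b),px((0,y,96),z0,b),(255,255,0),1)
cv2.line(o,px((0,-45,5),z0,b),px((0,45,5),z0,b),(0,255,255),1)
u=[512.4,189.4,np.radians(164.7)]
cv2.line(o,px((0,-17,179),0,u),px((0,17,179),0,u),(255,0,255),1);cv2.line(o,px((0,0,179),0,u),px((30,0,179),0,u),(255,0,255),1)
cv2.imwrite('pics/up3.png',np.hstack([t,o])[:,:,::-1])
E
```

View pics/up3.png

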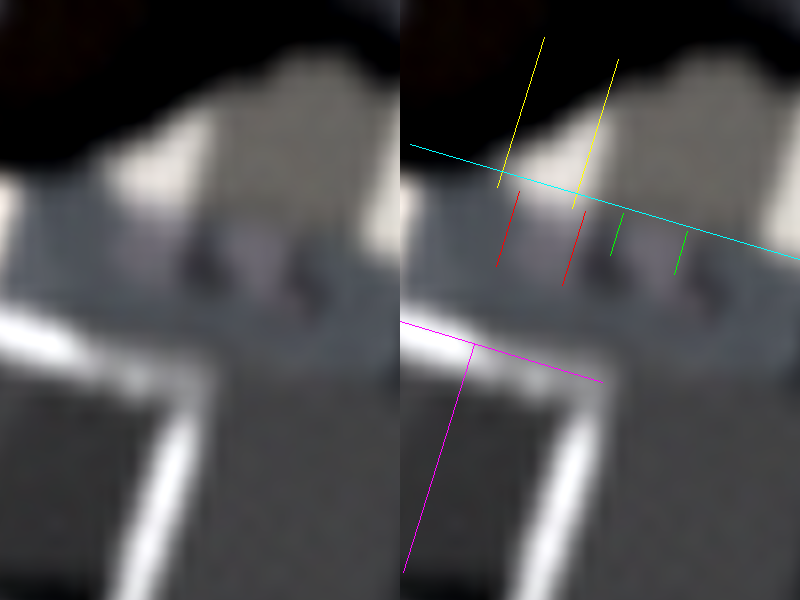

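The crop shows the web and hooks within about 0.6 px of the prediction, and the strip's right front corner at about (270.6, 187.5). The bracket needs roughly a 1.5 mm sideways shift, then I feel forward gently.

Request:
apply_moves(
  rows=[
    {"hand":-1,"delta_pos":[0,1.5,0],"yaw":0},
    {"hand":-1,"delta_pos":[-2,1.5,0],"yaw":0},
    {"hand":-1,"delta_pos":[-3,1.5,0],"yaw":0},
    {"hand":-1,"delta_pos":[-4,1.5,0],"yaw":0},
    {"hand":-1,"delta_pos":[-4,1.5,0],"yaw":0},
  ],
)

```text
clock: 10.95
position: [560.9, 175.9, 159.9]
ee_rot: [0.991, -0.133, -0.0, 0.0]
contact_force: [-0.2, 0.7, -3.8]
gripper_width: 9.0
grasp_force: 60.3
```

Request:
apply_moves(
  rows=[
    {"hand":-1,"delta_pos":[-0.5,0,0],"yaw":0},
    {"hand":-1,"delta_pos":[-1,0,0],"yaw":0},
    {"hand":-1,"delta_pos":[-1,0,0],"yaw":0},
  ],
)

```text
clock: 11.2
position: [560.1, 176.2, 159.9]
ee_rot: [0.991, -0.133, -0.0, 0.0]
contact_force: [-0.7, 0.1, -4.0]
gripper_width: 9.2
grasp_force: 60.3
```

Request:
apply_moves(
  rows=[
    {"hand":-1,"delta_pos":[-0.5,0,0],"yaw":0},
    {"hand":-1,"delta_pos":[-1,0,0],"yaw":0},
    {"hand":-1,"delta_pos":[-1,0,0],"yaw":0},
  ],
)

```text
clock: 11.45
position: [559.2, 176.4, 159.9]
ee_rot: [0.991, -0.133, -0.0, 0.0]
contact_force: [0.5, 0.2, -3.8]
gripper_width: 8.9
grasp_force: 60.3
```

Request:
apply_moves(
  rows=[
    {"hand":-1,"delta_pos":[-0.5,0,0],"yaw":0},
    {"hand":-1,"delta_pos":[-1,0,0],"yaw":0},
    {"hand":-1,"delta_pos":[-1,0,0],"yaw":0},
  ],
)

```text
clock: 11.7
position: [558.2, 176.7, 159.9]
ee_rot: [0.991, -0.133, -0.0, 0.0]
contact_force: [-0.7, 0.3, -4.5]
gripper_width: 9.2
grasp_force: 60.3
```

Request:
apply_moves(
  rows=[
    {"hand":-1,"delta_pos":[-0.5,0,0],"yaw":0},
    {"hand":-1,"delta_pos":[-1,0,0],"yaw":0},
    {"hand":-1,"delta_pos":[-1,0,0],"yaw":0},
  ],
)

```text
clock: 11.95
position: [557.2, 176.9, 159.9]
ee_rot: [0.991, -0.133, -0.0, 0.0]
contact_force: [0.3, -0.5, -4.3]
gripper_width: 9.1
grasp_force: 60.3
```

Request:
apply_moves(
  rows=[
    {"hand":-1,"delta_pos":[-0.5,0,0],"yaw":0},
    {"hand":-1,"delta_pos":[-1,0,0],"yaw":0},
    {"hand":-1,"delta_pos":[-1,0,0],"yaw":0},
  ],
)

```text
clock: 12.2
position: [556.3, 177.2, 159.9]
ee_rot: [0.991, -0.133, -0.0, 0.0]
contact_force: [0.6, -0.3, -3.7]
gripper_width: 9.2
grasp_force: 60.3
```

Request:
apply_moves(
  rows=[
    {"hand":-1,"delta_pos":[-0.5,0,0],"yaw":0},
    {"hand":-1,"delta_pos":[-1,0,0],"yaw":0},
    {"hand":-1,"delta_pos":[-1,0,0],"yaw":0},
  ],
)

```text
clock: 12.45
position: [555.3, 177.5, 159.9]
ee_rot: [0.991, -0.133, -0.0, 0.0]
contact_force: [0.3, -0.8, -3.6]
gripper_width: 9.2
grasp_force: 60.3
```

Request:
apply_moves(
  rows=[
    {"hand":-1,"delta_pos":[-0.5,0,0],"yaw":0},
    {"hand":-1,"delta_pos":[-1,0,0],"yaw":0},
    {"hand":-1,"delta_pos":[-1,0,0],"yaw":0},
  ],
)

```text
clock: 12.7
position: [554.3, 177.7, 159.9]
ee_rot: [0.991, -0.133, -0.0, 0.0]
contact_force: [-0.6, -0.5, -3.9]
gripper_width: 9.1
grasp_force: 60.3
```

Request:
apply_moves(
  rows=[
    {"hand":-1,"delta_pos":[-0.5,0,0],"yaw":0},
    {"hand":-1,"delta_pos":[-1,0,0],"yaw":0},
    {"hand":-1,"delta_pos":[-1,0,0],"yaw":0},
  ],
)

```text
clock: 12.95
position: [553.4, 178.0, 159.9]
ee_rot: [0.991, -0.133, -0.0, -0.0]
contact_force: [-0.2, -0.3, -3.9]
gripper_width: 9.1
grasp_force: 60.3
```

Request:
apply_moves(
  rows=[
    {"hand":-1,"delta_pos":[-0.5,0,0],"yaw":0},
    {"hand":-1,"delta_pos":[-1,0,0],"yaw":0},
    {"hand":-1,"delta_pos":[-1,0,0],"yaw":0},
  ],
)

```text
clock: 13.2
position: [552.4, 178.3, 159.9]
ee_rot: [0.991, -0.133, -0.0, 0.0]
contact_force: [-0.8, -0.0, -4.0]
gripper_width: 9.4
grasp_force: 60.3
```

Request:
apply_moves(
  rows=[
    {"hand":-1,"delta_pos":[-0.5,0,0],"yaw":0},
    {"hand":-1,"delta_pos":[-1,0,0],"yaw":0},
    {"hand":-1,"delta_pos":[-1,0,0],"yaw":0},
  ],
)

```text
clock: 13.45
position: [551.4, 178.5, 159.9]
ee_rot: [0.991, -0.133, -0.0, 0.0]
contact_force: [-0.7, -1.3, -3.6]
gripper_width: 9.2
grasp_force: 60.3
```

Request:
apply_moves(
  rows=[
    {"hand":-1,"delta_pos":[-0.5,0,0],"yaw":0},
    {"hand":-1,"delta_pos":[-1,0,0],"yaw":0},
    {"hand":-1,"delta_pos":[-1,0,0],"yaw":0},
  ],
)

```text
clock: 13.7
position: [550.5, 178.8, 159.9]
ee_rot: [0.991, -0.133, -0.0, 0.0]
contact_force: [-0.9, 0.3, -3.5]
gripper_width: 9.5
grasp_force: 60.3
```

Request:
apply_moves(
  rows=[
    {"hand":-1,"delta_pos":[-0.5,0,0],"yaw":0},
    {"hand":-1,"delta_pos":[-1,0,0],"yaw":0},
    {"hand":-1,"delta_pos":[-1,0,0],"yaw":0},
  ],
)

```text
clock: 13.95
position: [549.5, 179.1, 159.9]
ee_rot: [0.991, -0.133, -0.0, 0.0]
contact_force: [0.9, -0.6, -4.1]
gripper_width: 9.3
grasp_force: 60.3
```

Request:
apply_moves(
  rows=[
    {"hand":-1,"delta_pos":[-0.5,0,0],"yaw":0},
    {"hand":-1,"delta_pos":[-1,0,0],"yaw":0},
    {"hand":-1,"delta_pos":[-1,0,0],"yaw":0},
  ],
)

```text
clock: 14.2
position: [548.5, 179.3, 159.9]
ee_rot: [0.991, -0.133, -0.0, 0.0]
contact_force: [-1.0, -0.1, -4.2]
gripper_width: 9.4
grasp_force: 60.3
```

Request:
apply_moves(
  rows=[
    {"hand":-1,"delta_pos":[-0.5,0,0],"yaw":0},
    {"hand":-1,"delta_pos":[-1,0,0],"yaw":0},
    {"hand":-1,"delta_pos":[-1,0,0],"yaw":0},
  ],
)

```text
clock: 14.45
position: [547.6, 179.6, 159.9]
ee_rot: [0.991, -0.133, -0.0, 0.0]
contact_force: [0.2, 0.2, -3.4]
gripper_width: 9.3
grasp_force: 60.3
```

Estimated origin is −1.5 mm with no contact. I continue at half-millimetre steps.

Request:
apply_moves(
  rows=[
    {"hand":-1,"delta_pos":[-0.5,0,0],"yaw":0},
    {"hand":-1,"delta_pos":[-0.8,0,0],"yaw":0},
    {"hand":-1,"delta_pos":[-0.8,0,0],"yaw":0},
  ],
)

```text
clock: 14.7
position: [547.2, 179.8, 160.1]
ee_rot: [0.991, -0.133, 0.0, -0.0]
contact_force: [0.8, -0.4, -4.6]
gripper_width: 9.6
grasp_force: 60.3
```

Request:
apply_moves(
  rows=[
    {"hand":-1,"delta_pos":[-0.5,0,0],"yaw":0},
    {"hand":-1,"delta_pos":[-0.8,0,0],"yaw":0},
    {"hand":-1,"delta_pos":[-0.8,0,0],"yaw":0},
  ],
)

```text
clock: 14.95
position: [546.9, 180.1, 160.3]
ee_rot: [0.991, -0.133, 0.001, -0.0]
contact_force: [2.3, -0.7, -3.2]
gripper_width: 9.1
grasp_force: 60.3
```

```bash
python3 - <<'E'
from h import *
go([546,180,160])
imaging.get_image('scene');imaging.get_image('top')
go([546,180,160])
E
```

```text
pos [546.85 180.08 160.31] head -15.291 F [ 2.3 -0.7 -3.2] M [-0.43 -0.9   0.01] w 9.1 gf 60.3 t 14.95
delta [-0.8  0.3  0.3] yaw None
pos [546.77 180.08 160.27] head -15.303 F [ 3.5 -1.7 -3.4] M [-0.41 -1.02 -0.01] w 9.4 gf 60.4 t 15.05
delta [-0.7  0.3  0.3] yaw None
```

Request:
apply_moves(
  rows=[
    {"hand":-1,"delta_pos":[-0.5,0,0],"yaw":0},
    {"hand":-1,"delta_pos":[-0.8,0,0],"yaw":0},
    {"hand":-1,"delta_pos":[-0.8,0,0],"yaw":0},
  ],
)

```text
clock: 15.3
position: [546.7, 180.2, 160.4]
ee_rot: [0.991, -0.133, 0.001, -0.0]
contact_force: [5.5, -2.6, -4.0]
gripper_width: 8.9
grasp_force: 60.2
```

Request:
apply_moves(
  rows=[
    {"hand":-1,"delta_pos":[-0.5,0,0],"yaw":0},
    {"hand":-1,"delta_pos":[-0.8,0,0],"yaw":0},
    {"hand":-1,"delta_pos":[-0.8,0,0],"yaw":0},
  ],
)

```text
clock: 15.55
position: [546.7, 180.2, 160.4]
ee_rot: [0.991, -0.133, 0.002, -0.0]
contact_force: [8.2, -3.6, -5.9]
gripper_width: 9.5
grasp_force: 60.0
```

```bash
python3 - <<'E'
from fit import *
tl=lambda im,r,c,s,w=400,h=600:cv2.warpAffine(im['pixels'],np.float32([[s,0,-s*c+w/2],[0,s,-s*r+h/2]]),(w,h),flags=2)
cv2.imwrite('pics/in.png',np.clip(np.hstack([tl(S,330,420,7),tl(T,265,187,9)])*1.4,0,255)[:,:,::-1])
go([546,180,160])
E
```

```text
pos [546.68 180.2  160.42] head -15.278 F [ 8.3 -4.4 -6.2] M [-1.17 -2.45  0.09] w 9.5 gf 60.0 t 15.65
delta [-0.6  0.4  0.4] yaw None[ WARN:0@1.833] global loadsave.cpp:1063 imwrite_ Unsupported depth image for selected encoder is fallbacked to CV_8U.
```

View pics/in.png

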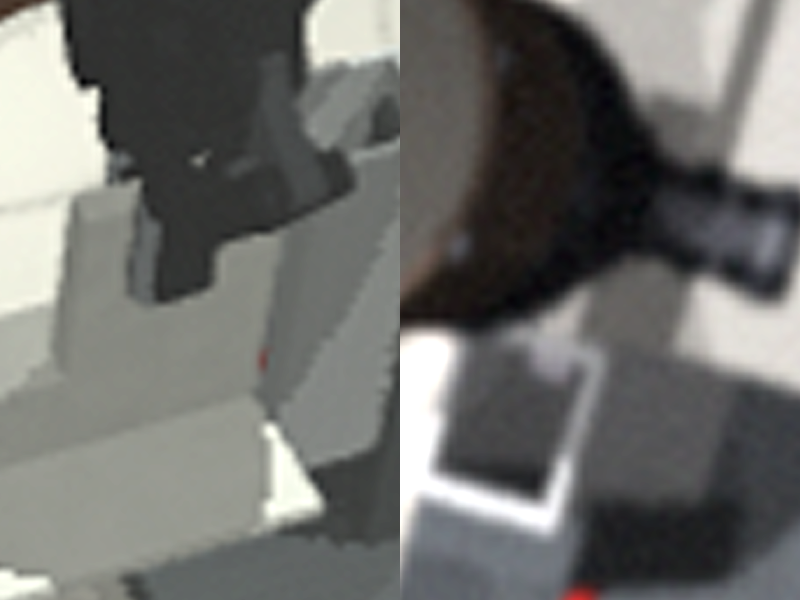

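The top crop shows a hook inside the strip's hollow at about (271, 181) and the bracket's back lying against the plate, so it is hooked in. Next I ease the push and lower it.

Request:
apply_moves(
  rows=[
    {"hand":-1,"delta_pos":[1,0,0],"yaw":0},
    {"hand":-1,"delta_pos":[1,0,2],"yaw":0},
    {"hand":-1,"delta_pos":[1,0,4],"yaw":0},
    {"hand":-1,"delta_pos":[1,0,5],"yaw":0},
    {"hand":-1,"delta_pos":[1,0,5],"yaw":0},
  ],
)

```text
clock: 16.07
position: [546.9, 180.7, 156.1]
ee_rot: [0.991, -0.133, 0.002, -0.001]
contact_force: [4.9, -2.4, 2.7]
gripper_width: 9.2
grasp_force: 61.3
```

Request:
apply_moves(
  rows=[
    {"hand":-1,"delta_pos":[0,0,1],"yaw":0},
    {"hand":-1,"delta_pos":[0,0,2],"yaw":0},
    {"hand":-1,"delta_pos":[0,0,2],"yaw":0},
  ],
)

```text
clock: 16.32
position: [546.9, 180.8, 154.1]
ee_rot: [0.991, -0.133, 0.002, -0.001]
contact_force: [6.2, -1.9, 4.7]
gripper_width: 9.1
grasp_force: 61.5
```

Request:
apply_moves(
  rows=[
    {"hand":-1,"delta_pos":[0,0,1],"yaw":0},
    {"hand":-1,"delta_pos":[0,0,2],"yaw":0},
    {"hand":-1,"delta_pos":[0,0,2],"yaw":0},
  ],
)

```text
clock: 16.57
position: [546.9, 180.8, 152.3]
ee_rot: [0.991, -0.133, 0.002, -0.001]
contact_force: [4.5, -0.9, 4.3]
gripper_width: 9.1
grasp_force: 61.6
```

Request:
apply_moves(
  rows=[
    {"hand":-1,"delta_pos":[0,0,1],"yaw":0},
    {"hand":-1,"delta_pos":[0,0,2],"yaw":0},
    {"hand":-1,"delta_pos":[0,0,2],"yaw":0},
  ],
)

```text
clock: 16.82
position: [547.2, 180.9, 150.5]
ee_rot: [0.991, -0.133, 0.002, -0.001]
contact_force: [5.5, -1.8, 4.6]
gripper_width: 9.5
grasp_force: 61.7
```

Request:
apply_moves(
  rows=[
    {"hand":-1,"delta_pos":[0,0,1],"yaw":0},
    {"hand":-1,"delta_pos":[0,0,2],"yaw":0},
    {"hand":-1,"delta_pos":[0,0,2],"yaw":0},
  ],
)

```text
clock: 17.07
position: [547.4, 180.9, 148.7]
ee_rot: [0.991, -0.133, 0.002, -0.001]
contact_force: [5.7, -1.3, 4.7]
gripper_width: 9.1
grasp_force: 61.7
```

Request:
apply_moves(
  rows=[
    {"hand":-1,"delta_pos":[0,0,1],"yaw":0},
    {"hand":-1,"delta_pos":[0,0,1.5],"yaw":0},
    {"hand":-1,"delta_pos":[0,0,1.5],"yaw":0},
  ],
)

```text
clock: 17.32
position: [547.5, 181.0, 147.1]
ee_rot: [0.991, -0.133, 0.003, -0.001]
contact_force: [6.4, -1.0, 4.6]
gripper_width: 9.7
grasp_force: 61.5
```

Request:
apply_moves(
  rows=[
    {"hand":-1,"delta_pos":[-0.7,0,0.7],"yaw":0},
    {"hand":-1,"delta_pos":[-0.7,0,1.5],"yaw":0},
    {"hand":-1,"delta_pos":[-0.7,0,1.5],"yaw":0},
  ],
)

```text
clock: 17.57
position: [546.8, 181.1, 144.7]
ee_rot: [0.991, -0.133, 0.002, -0.001]
contact_force: [6.6, -1.8, 0.9]
gripper_width: 9.1
grasp_force: 61.0
```

Request:
apply_moves(
  rows=[
    {"hand":-1,"delta_pos":[0,0,1],"yaw":0},
    {"hand":-1,"delta_pos":[0,0,1.5],"yaw":0},
    {"hand":-1,"delta_pos":[0,0,1.5],"yaw":0},
  ],
)

```text
clock: 17.82
position: [546.8, 181.0, 142.6]
ee_rot: [0.991, -0.133, 0.002, -0.001]
contact_force: [8.6, -1.9, -2.0]
gripper_width: 8.9
grasp_force: 60.5
```

Request:
apply_moves(
  rows=[
    {"hand":-1,"delta_pos":[0,0,0.7],"yaw":0},
    {"hand":-1,"delta_pos":[0,0,1],"yaw":0},
    {"hand":-1,"delta_pos":[0,0,1],"yaw":0},
  ],
)

```text
clock: 18.07
position: [546.7, 180.8, 140.8]
ee_rot: [0.991, -0.133, 0.002, -0.001]
contact_force: [9.7, -2.1, -4.9]
gripper_width: 9.1
grasp_force: 60.0
```

Request:
apply_moves(
  rows=[
    {"hand":-1,"delta_pos":[0,0,0.7],"yaw":0},
    {"hand":-1,"delta_pos":[0,0,1],"yaw":0},
    {"hand":-1,"delta_pos":[0,0,1],"yaw":0},
  ],
)

```text
clock: 18.32
position: [546.8, 180.8, 140.5]
ee_rot: [0.991, -0.133, 0.002, -0.001]
contact_force: [8.8, -2.5, -2.7]
gripper_width: 9.1
grasp_force: 60.6
```

Request:
apply_moves(
  rows=[
    {"hand":-1,"delta_pos":[0,0,0.7],"yaw":0},
    {"hand":-1,"delta_pos":[0,0,1.5],"yaw":0},
    {"hand":-1,"delta_pos":[0,0,1.5],"yaw":0},
  ],
)

```text
clock: 18.57
position: [546.8, 180.9, 139.5]
ee_rot: [0.991, -0.133, 0.002, -0.001]
contact_force: [8.3, -2.5, -0.6]
gripper_width: 9.2
grasp_force: 60.9
```

Request:
apply_moves(
  rows=[
    {"hand":-1,"delta_pos":[0,0,0.7],"yaw":0},
    {"hand":-1,"delta_pos":[0,0,1.5],"yaw":0},
    {"hand":-1,"delta_pos":[0,0,1.5],"yaw":0},
  ],
)

```text
clock: 18.82
position: [546.9, 180.9, 139.2]
ee_rot: [0.991, -0.133, 0.002, -0.001]
contact_force: [6.2, -2.4, 5.5]
gripper_width: 9.1
grasp_force: 61.7
```

Request:
apply_moves(
  rows=[
    {"hand":-1,"delta_pos":[0,0,0.7],"yaw":0},
    {"hand":-1,"delta_pos":[0,0,1.2],"yaw":0},
    {"hand":-1,"delta_pos":[0,0,1.2],"yaw":0},
  ],
)

```text
clock: 19.07
position: [546.9, 181.0, 139.1]
ee_rot: [0.991, -0.132, 0.003, -0.001]
contact_force: [4.6, -3.1, 10.5]
gripper_width: 9.1
grasp_force: 62.6
```

Request:
apply_moves(
  rows=[
    {"hand":-1,"delta_pos":[0,0,0.7],"yaw":0},
    {"hand":-1,"delta_pos":[0,0,1.2],"yaw":0},
    {"hand":-1,"delta_pos":[0,0,1.2],"yaw":0},
  ],
)

```text
clock: 19.32
position: [547.0, 181.0, 138.9]
ee_rot: [0.991, -0.132, 0.003, -0.001]
contact_force: [2.1, -2.7, 15.8]
gripper_width: 8.7
grasp_force: 63.4
```

Request:
apply_moves(
  rows=[
    {"hand":-1,"delta_pos":[0,0,0.5],"yaw":0},
    {"hand":-1,"delta_pos":[0,0,1],"yaw":0},
    {"hand":-1,"delta_pos":[0,0,1],"yaw":0},
    {"hand":-1,"delta_pos":[0,0,1],"yaw":0},
  ],
)

```text
clock: 19.65
position: [547.1, 181.0, 138.8]
ee_rot: [0.991, -0.132, 0.003, -0.001]
contact_force: [1.2, -3.4, 19.5]
gripper_width: 9.0
grasp_force: 64.0
```

Request:
apply_moves(
  rows=[
    {"hand":-1,"delta_pos":[0,0,-2],"yaw":0},
    {"hand":-1,"delta_pos":[0,0,-4],"yaw":0},
    {"hand":-1,"delta_pos":[0,0,-5],"yaw":0},
    {"hand":-1,"delta_pos":[0,0,-5],"yaw":0},
  ],
)

```text
clock: 19.98
position: [546.8, 180.9, 139.3]
ee_rot: [0.991, -0.133, 0.002, -0.001]
contact_force: [9.1, -2.3, -0.9]
gripper_width: 9.1
grasp_force: 60.7
```

Request:
apply_moves(
  rows=[
    {"hand":-1,"delta_pos":[0,0,-1],"yaw":0},
    {"hand":-1,"delta_pos":[0,0,-2],"yaw":0},
    {"hand":-1,"delta_pos":[0,0,-2],"yaw":0},
  ],
)

```text
clock: 20.23
position: [546.7, 180.8, 139.9]
ee_rot: [0.991, -0.133, 0.002, -0.001]
contact_force: [11.2, -2.4, -7.8]
gripper_width: 9.4
grasp_force: 59.6
```

```bash
python3 - <<'E'
from h import *
go([546,180,139])
E
```

```text
pos [546.74 180.79 139.86] head -15.321 F [11.2 -2.4 -7.8] M [-0.74 -3.48 -0.09] w 9.4 gf 59.6 t 20.23
delta [-0.5  1.   0.9] yaw None
```

Request:
apply_moves(
  rows=[
    {"hand":-1,"delta_pos":[1,0,0],"yaw":0},
    {"hand":-1,"delta_pos":[2,0,-0.5],"yaw":0},
    {"hand":-1,"delta_pos":[2,0,-1],"yaw":0},
    {"hand":-1,"delta_pos":[2,0,-1],"yaw":0},
  ],
)

```text
clock: 20.57
position: [546.7, 180.2, 140.3]
ee_rot: [0.991, -0.134, -0.0, -0.0]
contact_force: [6.9, 0.4, -6.3]
gripper_width: 9.1
grasp_force: 59.9
```

Request:
apply_moves(
  rows=[
    {"hand":-1,"delta_pos":[0,0,-0.7],"yaw":0},
    {"hand":-1,"delta_pos":[0,0,-1],"yaw":0},
    {"hand":-1,"delta_pos":[0,0,-1],"yaw":0},
  ],
)

```text
clock: 20.82
position: [546.7, 180.1, 140.6]
ee_rot: [0.991, -0.134, -0.0, -0.0]
contact_force: [8.0, 0.1, -10.5]
gripper_width: 9.1
grasp_force: 59.4
```

Request:
apply_moves(
  rows=[
    {"hand":-1,"delta_pos":[0,0,1.5],"yaw":0},
    {"hand":-1,"delta_pos":[0,0,3],"yaw":0},
    {"hand":-1,"delta_pos":[0,0,4.5],"yaw":0},
    {"hand":-1,"delta_pos":[0,0,5],"yaw":0},
    {"hand":-1,"delta_pos":[0,0,5],"yaw":0},
  ],
)

```text
clock: 21.23
position: [547.0, 180.1, 139.0]
ee_rot: [0.991, -0.133, 0.0, -0.0]
contact_force: [2.3, -0.5, 3.9]
gripper_width: 9.4
grasp_force: 61.7
```

Request:
apply_moves(
  rows=[
    {"hand":-1,"delta_pos":[0,0,1.5],"yaw":0},
    {"hand":-1,"delta_pos":[0,0,3],"yaw":0},
    {"hand":-1,"delta_pos":[0,0,3.5],"yaw":0},
    {"hand":-1,"delta_pos":[0,0,3.5],"yaw":0},
  ],
)

```text
clock: 21.57
position: [547.4, 180.2, 138.6]
ee_rot: [0.991, -0.132, 0.001, -0.0]
contact_force: [-1.1, -1.9, 18.6]
gripper_width: 9.3
grasp_force: 63.8
```

```bash
python3 - <<'E'
from fit import *
go([546,180,139])
tl=lambda im,r,c,s,w=400,h=600:cv2.warpAffine(im['pixels'],np.float32([[s,0,-s*c+w/2],[0,s,-s*r+h/2]]),(w,h),flags=2)
cv2.imwrite('pics/home.png',np.clip(np.hstack([tl(S,340,435,5),tl(T,280,190,8)])*1.4,0,255).astype(np.uint8)[:,:,::-1])
E
```

```text
pos [547.38 180.13 138.62] head -15.21 F [-0.4 -1.3 18.5] M [-0.38  1.06  0.01] w 9.0 gf 63.8 t 21.67
delta [-1.3  0.5 -0.4] yaw None
```

View pics/home.png

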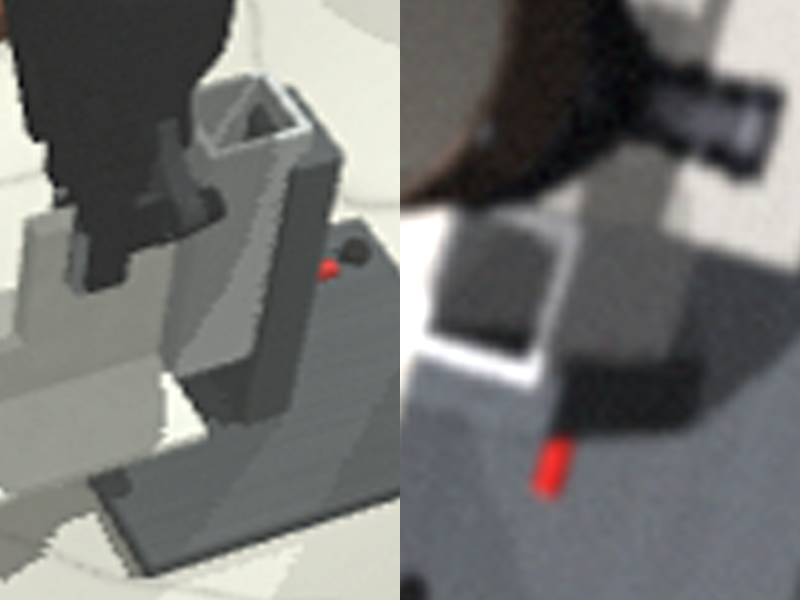

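```bash
python3 - <<'E'
from h import *
def red(im):
    r=im[265:350,170:215].astype(float); w=np.clip(r[...,0]-r[...,1:].max(2)-25,0,None)
    y,x=np.mgrid[265:350,170:215]; d=np.array([.966,-.26]); s=y*d[0]+x*d[1]; m=w>15
    return w.sum().round(), (w*s).sum()/w.sum(), s[m].max(), s[m].min()
print(red(cv2.imread('pics/top0.png')[:,:,::-1]))
print(red(np.mean([imaging.get_image('top')['pixels'].astype(float) for _ in range(4)],0)))
E
```

```text
(np.float64(1310.0), np.float64(242.0163114503817), np.float64(245.118), np.float64(239.50799999999998))
(np.float64(1937.0), np.float64(242.75991790370463), np.float64(246.344), np.float64(238.802))
```

Request:
apply_moves(
  rows=[
    {"hand":-1,"delta_pos":[0,0,-2],"yaw":0},
    {"hand":-1,"delta_pos":[0,0,-4.5],"yaw":0},
    {"hand":-1,"delta_pos":[0,0,-4.5],"yaw":0},
    {"hand":0,"delta_pos":[0,0,-4.5],"yaw":0},
    {"hand":0,"delta_pos":[0,0,-4.5],"yaw":0},
    {"hand":0,"delta_pos":[0,0,-4.5],"yaw":0},
    {"hand":0,"delta_pos":[0,0,-4.5],"yaw":0},
    {"hand":0,"delta_pos":[0,0,-4.5],"yaw":0},
  ],
)

```text
clock: 22.53
position: [546.2, 179.7, 138.5]
ee_rot: [0.991, -0.133, -0.001, 0.0]
contact_force: [-0.2, 0.2, 0.5]
gripper_width: 42.5
grasp_force: 0.0
```

```bash
python3 - <<'E'
from h import *
go([546,180,239])
def red(im):
    r=im[265:350,170:215].astype(float); w=np.clip(r[...,0]-r[...,1:].max(2)-25,0,None)
    y,x=np.mgrid[265:350,170:215]; s=y*.966-x*.26; m=w>15
    return w.sum().round(), (w*s).sum()/w.sum(), s[m].max(), s[m].min()
print(red(np.mean([imaging.get_image('top')['pixels'].astype(float) for _ in range(4)],0)))
E
```

```text
pos [546.24 179.72 138.52] head -15.311 F [-0.2  0.2  0.5] M [-0.03  0.    0.01] w 42.5 gf 0.0 t 22.53
delta [-4.000e-01 -1.000e-01 -1.005e+02] yaw None
(np.float64(1690.0), np.float64(242.36816363367362), np.float64(245.378), np.float64(238.802))
```

Request:
apply_moves(
  rows=[
    {"hand":0,"delta_pos":[0,0,-8],"yaw":0},
    {"hand":0,"delta_pos":[0,0,-20],"yaw":0},
    {"hand":0,"delta_pos":[0,0,-40],"yaw":0},
    {"hand":0,"delta_pos":[0,0,-65],"yaw":0},
    {"hand":0,"delta_pos":[0,0,-95],"yaw":0},
    {"hand":0,"delta_pos":[0,25,-125],"yaw":0},
    {"hand":0,"delta_pos":[0,60,-150],"yaw":0},
    {"hand":0,"delta_pos":[0,95,-160],"yaw":0},
    {"hand":0,"delta_pos":[0,130,-160],"yaw":0},
    {"hand":0,"delta_pos":[0,165,-160],"yaw":0},
    {"hand":0,"delta_pos":[0,200,-160],"yaw":0},
    {"hand":0,"delta_pos":[0,200,-160],"yaw":0},
  ],
)

```text
clock: 23.73
position: [491.9, -17.1, 300.3]
ee_rot: [0.991, -0.135, 0.0, 0.0]
contact_force: [0.1, 0.8, 0.4]
gripper_width: 42.5
grasp_force: 0.0
```

```bash
python3 - <<'E'
from fit import *
go([546,180,239])
tl=lambda im,r,c,s,w=400,h=600:cv2.warpAffine(im['pixels'],np.float32([[s,0,-s*c+w/2],[0,s,-s*r+h/2]]),(w,h),flags=2)
a,b=tl(S,338,420,4.2),tl(T,260,200,5)
u=[511.7,190.2,np.radians(164.7)]
o=51
for im,i,(r,c,k) in((a,S,(338,420,4.2)),(b,T,(260,200,5))):
    for q in((0,-45,5),(0,45,5),(-60,-5,96),(0,-5,96),(-110,-45,5),(-110,45,17)):
        y,x=proj(i,W(u,q,o)); cv2.circle(im,(int(k*(x-c)+200),int(k*(y-r)+300)),3,(255,0,255),1)
cv2.imwrite('pics/fin.png',np.clip(np.hstack([a,b])*1.3,0,255).astype(np.uint8)[:,:,::-1])
E
```

```text
pos [493.63 -14.26 300.01] head -15.445 F [0.2 0.5 0.2] M [ 0.02 -0.02 -0.05] w 42.7 gf 0.0 t 23.83
delta [  -1.3 -201.1   61.2] yaw None
```

View pics/fin.png

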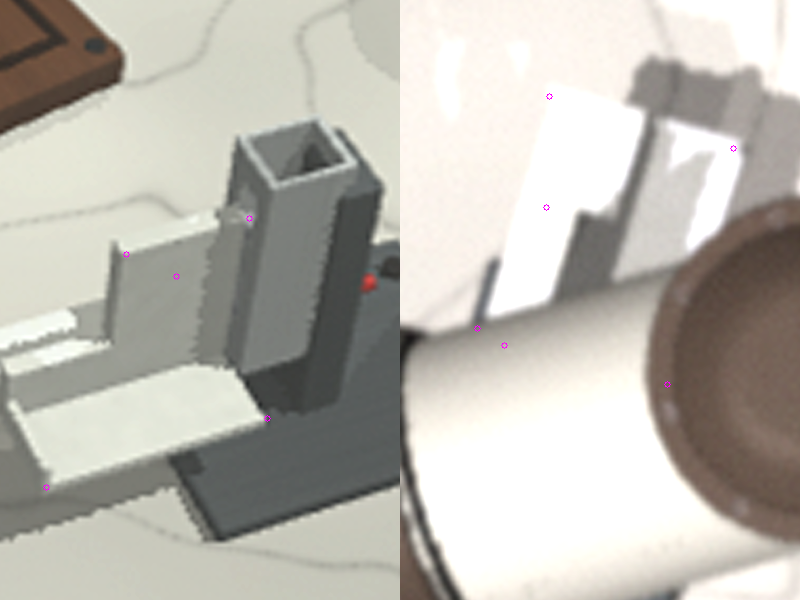

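The final crop shows the bracket hanging on the upright, its ledge corner at scene (365,436), with the gripper clear. I check numerically that neither its height nor the latch changed after the release.

```bash
python3 - <<'E'
from fit import *
tl=lambda im,r,c,s,w=400,h=600:cv2.warpAffine(im,np.float32([[s,0,-s*c+w/2],[0,s,-s*r+h/2]]),(w,h),flags=2)
A=cv2.imread('pics/home.png')[:,:400,::-1]; B=np.clip(tl(S['pixels'],340,435,5)*1.4,0,255).astype(np.uint8)
g=lambda x:cv2.Canny(cv2.GaussianBlur(cv2.cvtColor(np.ascontiguousarray(x),cv2.COLOR_RGB2GRAY),(0,0),3),15,40).astype(np.float32)
g2=lambda x:cv2.GaussianBlur(cv2.cvtColor(np.ascontiguousarray(x),cv2.COLOR_RGB2GRAY),(0,0),2)
for n,(x0,y0,x1,y1) in dict(ledge=(20,420,200,520),cornerL=(90,400,215,480),strip=(195,70,340,200),webfront=(10,200,70,330),red=(305,250,350,290),foot=(60,450,200,590)).items():
    for f in(g2,):
        m=cv2.matchTemplate(f(B)[max(y0-30,0):y1+30,max(x0-30,0):x1+30],f(A)[y0:y1,x0:x1],cv2.TM_CCOEFF_NORMED)
        _,v,_,p=cv2.minMaxLoc(m); print(n,round(v,2),'shift px (x,y)',(p[0]-min(30,x0))/5,(p[1]-min(30,y0))/5)
# latch in scene: red tip
for nm,im in(('start',cv2.imread('pics/scene0.png')[:,:,::-1]),('now',S['pixels'])):
    r=im[315:350,450:480].astype(float);w=np.clip(r[...,0]-r[...,1:].max(2)-25,0,None);y,x=np.mgrid[315:350,450:480]
    print(nm,w.sum(),(w*x).sum()/w.sum(),(w*y).sum()/w.sum())
r=A[245:295,300:355].astype(float);w=np.clip(r[...,0]-r[...,1:].max(2)-35,0,None);y,x=np.mgrid[245:295,300:355]
print('home',w.sum()/25/1.4,435+((w*x).sum()/w.sum()-200)/5,340+((w*y).sum()/w.sum()-300)/5)
E
```

```text
ledge 0.82 shift px (x,y) -1.0 -0.4
cornerL 0.78 shift px (x,y) -1.8 -0.2
strip 0.92 shift px (x,y) 0.2 0.0
webfront 0.7 shift px (x,y) -1.6 1.2
red 0.99 shift px (x,y) 0.0 0.0
foot 0.92 shift px (x,y) 0.0 0.4
start 251.0 459.75298804780874 333.9521912350598
now 466.0 460.1437768240343 333.637339055794
home 664.7142857142858 460.536196002579 333.5388867397378
```

```bash
python3 -c "
from h import *
print(workorder.job_done())"
```

```text
the job is handed in; nothing more can be done
None
```

The job is handed in: the bracket is hooked into both slots, was pressed down about 21 mm to a hard stop and let go, with readings under 20 N. I judge the latch locked because it showed about 2 mm of travel after release and the bracket resisted a gentle upward pull, though that pull gave about 1.5 mm. I saw no contact with the food, bowl, bottle or jar, but did not re-check them at the end.

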